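# Close the specimen drawer and hold the draw slide at the index

## Task

On the green strap tester, first push the open specimen drawer fully home until it clicks into its catch and stays shut. Then take the black paddle on the deck, pull the spring-return draw slide out towards the robot until its pointer lines up with the tip of the index rider on the scale rail, and keep it there: finish while still holding the slide against its spring. Do not shift the index rider, and do not knock the other things about.

Things in the scene. Friction and masses are not known exactly. Their poses are not given: they have to be found in the camera images.
- tester: Green steel bench tester, fixed. Origin at the table (z = 0). Own x from its front to its back (away from the robot), y to the left seen from the robot. Housing x -110..150, y -170..170 mm; flat deck at 100 mm. Left front: drawer. Right of the deck (y -80): draw slide; behind it a dark spring block x 75..145 mm, 42 mm above the deck. Left rear of the deck: two clamps, x 60..125, 26 mm high.
- drawer (a joint): Opening of the specimen drawer in m: 0 = fully home; starts 0.04 to 0.07 open, opens along the tester's -x. Sliding friction about 1 N; a spring catch resists with about 5 N more from 12 mm and, once past about 6 mm, draws the drawer home and keeps it there.
- drawer_front (a point): Middle of the foremost edge of the drawer's grip lip, 81 mm above the table; moves with the drawer. The aluminium lip (146 mm wide, 8 mm high) stands 12 mm in front of the flat green drawer front (146 mm wide, 12 to 86 mm above the table). With the drawer home the lip edge is at tester x = -134 mm, 24 mm in front of the housing.
- draw_slide: The spring-return draw slide (foot, shaft, pointer, paddle). Origin on the deck under the paddle's middle, axes as the tester's; returned, it is at tester x 10, y -80 mm. Pulled along the tester's -x it travels up to a stop at 125 mm. The spring pulls back with 3.6 N at rest and 90 N/m more (8.5 to 12.5 N at the index); let go, it returns.
- paddle_grip (a point): Where to grip the slide's black upright paddle (14 mm thick along the tester's x, 40 mm wide along y, from 20 to 76 mm above the deck): on its middle, 22 mm below its top, 154 mm above the table. Moves with the slide. At rest about 58 mm is free behind it up to the spring block, but for a 10 mm dia steel shaft, top 25 mm above the deck.
- pointer_tip (a point): Tip of the slide's pointer, a flat steel finger 5 mm wide that sticks out of the slide's foot along the tester's +y (50 mm from the slide's middle line), 18 mm above the deck, in line with the paddle's middle in x.
- index_tip (a point): Tip of the nose of the index rider, a steel block 12 mm wide (tester's x) clamped on the scale rail left of the slide. The nose points along -y at the pointer's path, 18 mm above the deck; the rider is at most 27 mm above the deck. Axes as the tester's. At the mark this tip and the pointer tip have the same tester x (4 mm apart along y); that takes 0.055 to 0.095 m of slide travel.
- proof_weight: Bystander: knobbed brass weight, 34 mm dia, 38 mm tall, standing on the tester's deck over the drawer. Origin in the middle of its underside.
- pin_jar: Bystander: lidded glass jar, 48 mm dia, 55 mm tall, on the table left of the tester. Origin in the middle of its underside.
- loupe: Bystander: black eyepiece, 38 mm dia, 34 mm tall, on the table left of the drawer. Origin in the middle of its underside.
- driver: Bystander: screwdriver lying on the table right of the tester. Origin in its handle-to-blade middle, at table height.
- tag_block_a: Bystander: white block 30 x 20 x 12 mm on the table in front of the tester's right half. Origin in the middle of its underside.
- tag_block_b: Bystander: white block 30 x 20 x 12 mm, like the other, on the table in front of the tester's right half. Origin in the middle of its underside.
- case_ring: Bystander: steel ring, 42 mm outside dia, 9 mm tall, on the table right of the tester. Origin in the middle of its underside.

How it is judged:
By the outcome, as a careful person would: the job done as asked, in the order asked, and still so for the second after the job is handed in, while the arm keeps its last pose, push and grip.
It also fails if it takes over 48 s, if anything falls off the work surface, if the arm or the gripper's body presses on something with over 40 N, if the wrist force passes 120 N, or if a joint passes its speed limit or range.

## Robot

A 6-joint arm with a two-finger parallel gripper is mounted at the origin on the work surface. World frame = base frame: x ahead of the robot, y to its left, z up, the work surface at z = 0. Lengths are in m, angles in degrees, forces in N, time in s.
With the tool pointing down it reaches from about 0.3 to 0.875 m from the base axis. Payload 4.2 kg.
Tool frame: the origin (TCP) lies at the very end of the fingers, on their centre line; the grasp point (between the pads) lies behind it (env.hold_point_z is the z of the grasp point in the tool frame, in m); z points along the fingers, y is the line along which they close (so a half turn about z gives the same grasp; the last joint's range is limited). The gripper opens to 85 mm and grips with 20 to 120 N. Pads are 22 mm wide; open, the fingers measure 114 mm over their backs; the gripper's body (76 mm by 85 mm) begins 54 mm behind the grasp point. The pads swing forward as they close: fully open they stand 13 mm farther back than shut.
Start: joints at [-75.401, 18.312, 89.639, -0, 72.044, -1.146], TCP at [0.156, -0.553, 0.231] pointing down, gripper open.
Joint ranges: [-177.97, 177.97], [-48.28, 115.42], [12.27, 149.76], [-77.06, 257.06], [2.81, 150.46], [-146.56, 146.56]. Speed limits (degrees/s): [147.25, 147.25, 180, 180, 180, 180].

## Interface

Orientations are given as a 3x3 rotation matrix whose columns are the frame's x, y, z axes.
In Python, from plant import readout, camera, camera_info, job, env gives the robot as it stands.
- The arm moves only by the tool arm_command, never from a script. Its argument "increments" is one flat list of numbers, 7 for each row, row after row: the turn, a rotation vector about the tool's x, y, z normalised to -1 to 1, where 1 is 10 degrees, then the shift along the tool's x, y, z normalised to -1 to 1, where 1 is 0.03 m, then the closure, from -1 (fully open) to 1 (shut). A call has 1 to 10 rows; each row shifts and turns the commanded pose from where the row before left it, along the tool's axes as they then stand; what a row does not reach is not made up. A row lasts 1/8 s, in which the tool goes at most 62.5 mm and 10.7 degrees, less where a joint would pass 70% of its speed; a pose out of reach is approached as far as the arm can. A call with a number of a shift or a turn outside -1 to 1 is refused whole. A call with a gripper value outside its range is refused whole. The fingers move at their own pace and stop on an object; "squeeze" is the grip in N (left out, the last holds). Time passes only in rows, so rows that do not move let the fingers close. It gives the time, the measured TCP pose, the force, the opening and the grip force at its end, in the units of the state.
- readout.get_obs(): the state, without advancing time (a new reading comes with each control period).
- camera(name): name is "scene" or "top" or "wrist"; returns (picture, depth): 384x512x3 uint8, red, green, blue; 384x512 float32, m along the optical axis (not along the pixel's ray), 0 where there is no reading.
- camera_info(name): a dict with "intrinsics" (3x3 intrinsics, pixels), "dist_coeffs" ([k1, k2, p1, p2, k3] as OpenCV has them; the pictures are not rectified), "xyz" and "rotation" of the camera in the world. Camera axes: x right, y down, z forward; pixel columns grow to the right and rows downward; lengths in m; the calibration is good to about 2 mm. A picture is of the moment at which its call begins: read the wrist's pose just before it. camera_info takes no time and is no camera call; for the wrist camera it gives the pose at the moment of the call.
- job.hand_in(): hands the job in; it is judged then, once.
The state is a dict: "t": time; "qpos": joint angles; "joint_vel": joint speeds; "joint_torque": joint torques, N m; "tcp_pos": TCP position; "ee_rot": TCP orientation; "contact_force": force on the tool from outside, world axes, zero at the start; "torque": the same for the moment, N m; "grip_width": opening from 0.0 (shut) to 1.0 (fully open); "gripper_force": force on a finger pad.
Only numpy, scipy, OpenCV 4.12 (cv2) and the standard library are available. Lean on these libraries where they do the work, as an engineer would, in place of code of your own. Each camera call takes 0.05 s, during which the arm holds its last target. There are 200 camera calls.

## Working session

There is one attempt and no reset: what is moved stays moved. The work goes in short steps, Python scripts to look and compute and a tool call to move; the robot and the scene stay as the last step left them, time stands still between calls to the robot, and variables do not carry over. Pictures are saved under pics/ and viewed, at most 10 in all, crops included, and the job is handed in when it is done.

Besides the shell and the picture viewer there is one more tool, called after "Request:" by a JSON object that holds its "api" and its "payload". arm_command: Moves the arm, as the interface text tells. Its arguments: {"type":"object","properties":{"increments":{"type":"array"},"squeeze":{"type":"number"}},"required":["increments"]}

```bash
mkdir -p pics; ls; cat > h.py <<'E'
import numpy as np, cv2
from plant import readout, camera, camera_info, job, env
def snap(name, fn):
    ci=camera_info(name); im,d=camera(name)
    cv2.imwrite(f'pics/{fn}.png', im[:,:,::-1]); np.savez(f'pics/{fn}.npz',im=im,d=d,K=ci['intrinsics'],D=ci['dist_coeffs'],p=ci['xyz'],R=ci['rotation'])
def ray(f,u,v):
    n=cv2.undistortPoints(np.array([[[u,v]]],float),np.array(f['K'],float),np.array(f['D'],float))[0,0]
    return np.array(f['R'])@np.array([n[0],n[1],1])
def atz(fn,u,v,z):
    f=np.load(f'pics/{fn}.npz'); r=ray(f,u,v); p=f['p']; return p+r*(z-p[2])/r[2]
def dep(fn,u,v):
    f=np.load(f'pics/{fn}.npz'); return f['p']+ray(f,u,v)*f['d'][int(round(v)),int(round(u))]
def crop(fn,x0,y0,x1,y1,s,out):
    im=np.load(f'pics/{fn}.npz')['im'][y0:y1,x0:x1,::-1]
    cv2.imwrite(f'pics/{out}.png',cv2.resize(im,None,fx=s,fy=s,interpolation=cv2.INTER_CUBIC))
E
python3 - <<'E'
from h import *
snap('top','top1'); snap('scene','sc1')
a=cv2.imread('pics/top1.png');cv2.imwrite('pics/t1b.png',cv2.resize(a,(800,600)))
o=readout.get_obs();print(o,env.hold_point_z)
for n in('top','scene'):c=camera_info(n);print(n,c['xyz'],c['rotation'])
E
```

```text
pics
{'t': 0.1, 'qpos': array([-7.54001088e+01,  1.83464410e+01,  8.96987371e+01, -1.76818612e-04,
        7.20440420e+01, -1.14717437e+00]), 'joint_vel': array([-0.06492327, -0.09320733, -0.31020552, -0.0651751 , -0.04882073,
        0.15002384]), 'joint_torque': array([-6.41744646e-05, -4.16410267e+01, -2.34704411e+01, -7.84216195e-05,
        4.87895304e-03, -6.05831460e-06]), 'tcp_pos': array([ 0.15593126, -0.553015  ,  0.23058635]), 'ee_rot': array([[ 9.62468884e-01,  2.71391768e-01, -3.95356391e-04],
       [ 2.71392054e-01, -9.62467706e-01,  1.50616167e-03],
       [ 2.82421187e-05, -1.55693032e-03, -9.99998788e-01]]), 'contact_force': array([ 0.10151061,  0.27578993, -0.42343385]), 'torque': array([-0.00505272,  0.00223559,  0.03223203]), 'gripper_force': 0.0, 'grip_width': 0.9996863071384382} -0.0187
top [0.39241721 0.06322932 1.31940417] [[ 0.01961929 -0.98440824  0.17480132]
 [-0.99912112 -0.02578125 -0.03305024]
 [ 0.03704153 -0.17399927 -0.98404887]]
scene [ 1.0997391  -0.22095943  0.91221346] [[ 0.46904599  0.72009772 -0.51132683]
 [ 0.88306731 -0.3734033   0.28418675]
 [ 0.01371111 -0.58483266 -0.81103808]]
```

View pics/t1b.png

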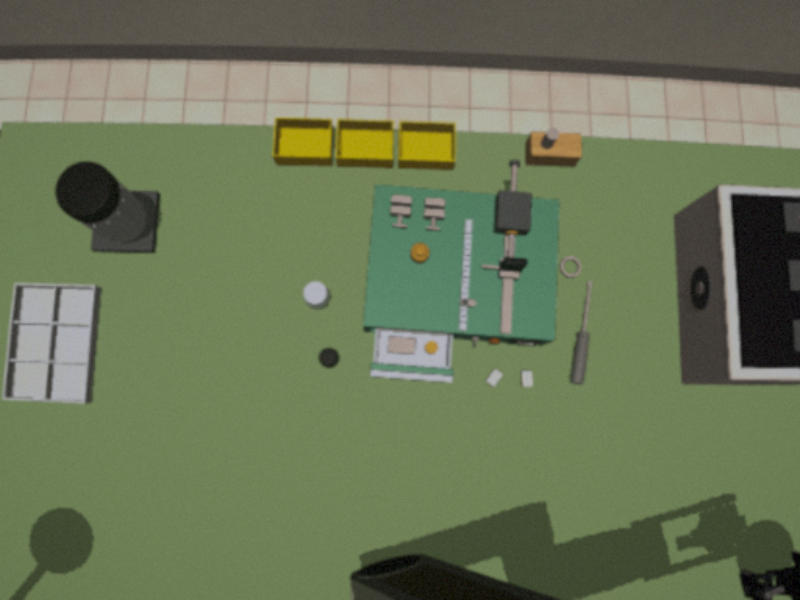

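View pics/sc1.png

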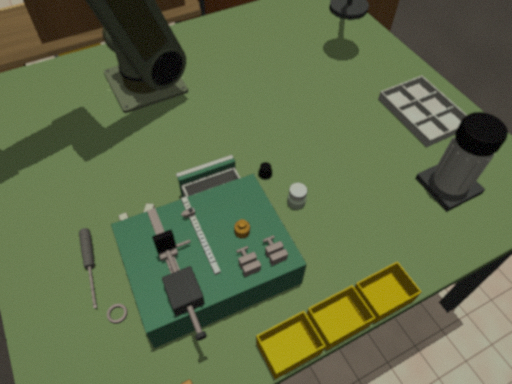

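The top view (enlarged to 800x600) shows the tester deck with corners at (375,186), (559,200), (554,340) and (365,327). The drawer lip runs from (371,375) to (453,381), the paddle is near (513,265), and the rider is near (469,302). The scene view agrees.

```bash
python3 - <<'E'
from h import *
s=1.5625
q=np.array([atz('top1',u/s,v/s,.1)[:2] for u,v in[(375,186),(559,200),(554,340),(365,327)]])
m=np.array([[150,170],[150,-170],[-110,-170],[-110,170]])/1e3
A,B=m-m.mean(0),q-q.mean(0)
th=np.arctan2((A[:,0]*B[:,1]-A[:,1]*B[:,0]).sum(),(A*B).sum());R=np.array([[np.cos(th),-np.sin(th)],[np.sin(th),np.cos(th)]])
t=q.mean(0)-R@m.mean(0);print('tester',t,np.degrees(th),'res',((A@R.T-B)*1e3).round(1).tolist())
def loc(p):return ((p[:2]-t)@R*1e3).round(1)
for n,u,v,z in[('lipL',371,377,.081),('lipR',453,382,.081),('rider',469,302,.118),('ptr',484,267,.118),('padtop',513,264,.176),('weight',420,252,.13),('blkA',494,378,.012),('blkB',527,379,.012),('loupe',329,357,.034)]:
  p=atz('top1',u/s,v/s,z);print(n,p.round(4),loc(p),dep('top1',u/s,v/s).round(3))
crop('top1',225,110,365,250,5,'c1')
E
```

```text
tester [ 0.63660075 -0.08771945] -2.674342104177221 res [[1.4, 1.0], [0.6, -0.6], [-1.2, -2.9], [-0.8, 2.5]]
lipL [0.4496 0.0721 0.081 ] [-194.3  150.9] [0.453 0.073 0.001]
lipR [ 0.4438 -0.0725  0.081 ] [-193.3    6.2] [ 0.447 -0.081  0.005]
rider [ 0.5814 -0.0953  0.118 ] [-54.7 -10.2] [ 0.58  -0.094  0.125]
ptr [ 0.6445 -0.1218  0.118 ] [  9.4 -33.6] [ 0.644 -0.121  0.122]
padtop [ 0.6388 -0.162   0.176 ] [  5.7 -74.1] [ 0.639 -0.162  0.176]
weight [ 0.6655 -0.0077  0.13  ] [25.2 81.3] [ 0.664 -0.007  0.137]
blkA [ 0.4555 -0.157   0.012 ] [-177.6  -77.6] [ 0.455 -0.157  0.014]
blkB [ 0.4547 -0.2195  0.012 ] [-175.6 -140.1] [ 0.455 -0.221  0.007]
loupe [0.4864 0.1501 0.034 ] [-161.2  230.6] [0.486 0.15  0.039]
```

View pics/c1.png

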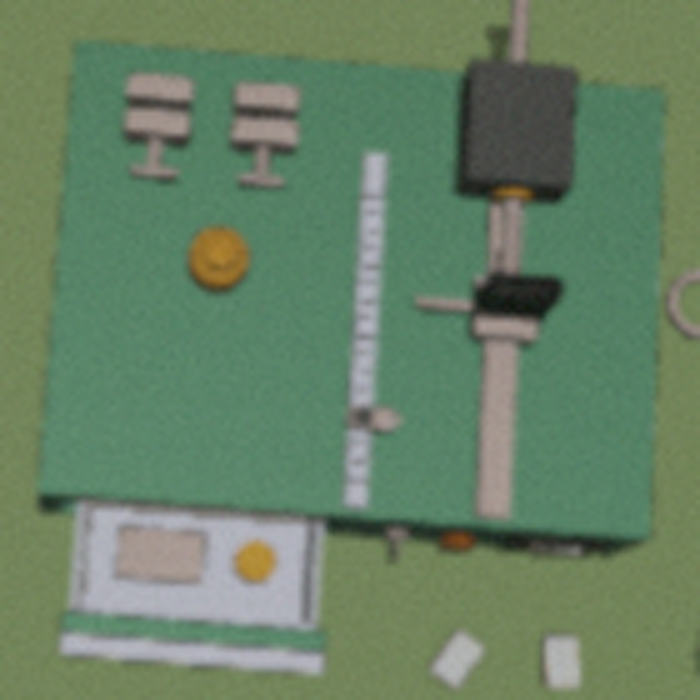

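The enlarged crop shows the rider nose tip at crop (400,419), the pointer tip at (416,302), the paddle top near (517,292), and a clear area in front of the drawer. I'll turn the tool so its y axis lies along tester x, and close the fingers for the push.

Request:
{"api": "arm_command", "payload": {"increments": [0, 0, -0.895, 0, 0, 0, 1, 0, 0, -0.895, 0, 0, 0, 1, 0, 0, -0.895, 0, 0, 0, 1, 0, 0, -0.895, 0, 0, 0, 1, 0, 0, -0.895, 0, 0, 0, 1, 0, 0, -0.895, 0, 0, 0, 1, 0, 0, -0.895, 0, 0, 0, 1, 0, 0, -0.895, 0, 0, 0, 1], "squeeze": 40}}

```text
t: 1.1
tcp_pos: [0.156, -0.5531, 0.2308]
ee_rot: [[0.041, 0.999, -0.0], [0.999, -0.041, 0.001], [0.001, -0.0, -1.0]]
contact_force: [-0.1, -0.2, -0.3]
grip_width: -0.003
gripper_force: 0.0
```

```bash
cat >> h.py <<'E'
T=np.array([.6366,-.0877]); TH=np.radians(-2.67)
RT=np.array([[np.cos(TH),-np.sin(TH)],[np.sin(TH),np.cos(TH)]])
def goal(tx,ty,z):
    o=readout.get_obs(); w=np.r_[T+RT@[tx/1e3,ty/1e3],z]; R=o['ee_rot']
    print('world',w.round(4),'tool shift units',(R.T@(w-o['tcp_pos'])/.03).round(2),'yawx',np.degrees(np.arctan2(R[1,0],R[0,0])).round(2),'z',R[:,2].round(3))
def st():
    o=readout.get_obs(); p=o['tcp_pos']; print('t',round(o['t'],2),'tcp',p.round(4),'tester mm',((p[:2]-T)@RT*1e3).round(1),'F tester',(o['contact_force'][:2]@RT).round(1),o['contact_force'][2].round(1),'w',round(o['grip_width']*85,1),'grip',round(o['gripper_force'],1),'q',o['qpos'].round(0))
E
python3 - <<'E'
from h import *
st();goal(-245,78,.2);goal(-245,78,.062)
s=5
for n,u,v,z in[('rider tip',400,419,.118),('ptr tip',416,302,.118)]:
  p=atz('top1',u/s+225,v/s+110,z);print(n,p.round(4),((p[:2]-T)@RT*1e3).round(1))
E
```

```text
t 1.1 tcp [ 0.156  -0.5531  0.2308] tester mm [-458.4 -487.3] F tester [-0.1 -0.2] -0.3 w -0.2 grip 0.0 q [-75.  18.  90.   0.  72. -73.]
world [0.3955 0.0016 0.2   ] tool shift units [18.8   7.22  1.04] yawx 87.64 z [-0.     0.001 -1.   ]
world [0.3955 0.0016 0.062 ] tool shift units [18.8   7.22  5.64] yawx 87.64 z [-0.     0.001 -1.   ]
rider tip [ 0.5803 -0.1086  0.118 ] [-55.2 -23.5]
ptr tip [ 0.6457 -0.1174  0.118 ] [ 10.5 -29.3]
```

Request:
{"api": "arm_command", "payload": {"increments": [0, 0, 0, 0.94, 0.36, 0.1, 1, 0, 0, 0, 0.94, 0.36, 0.1, 1, 0, 0, 0, 0.94, 0.36, 0.1, 1, 0, 0, 0, 0.94, 0.36, 0.1, 1, 0, 0, 0, 0.94, 0.36, 0.1, 1, 0, 0, 0, 0.94, 0.36, 0.1, 1, 0, 0, 0, 0.94, 0.36, 0.1, 1, 0, 0, 0, 0.94, 0.36, 0.1, 1, 0, 0, 0, 0.94, 0.36, 0.1, 1, 0, 0, 0, 0.94, 0.36, 0.1, 1]}}

```text
t: 2.35
tcp_pos: [0.2771, -0.2756, 0.201]
ee_rot: [[0.047, 0.999, -0.0], [0.999, -0.047, 0.0], [0.0, -0.0, -1.0]]
contact_force: [0.1, -0.3, -0.6]
grip_width: 0.001
gripper_force: 0.0
```

Request:
{"api": "arm_command", "payload": {"increments": [0, 0, 0, 0.94, 0.36, 0, 1, 0, 0, 0, 0.94, 0.36, 0, 1, 0, 0, 0, 0.94, 0.36, 0, 1, 0, 0, 0, 0.94, 0.36, 0, 1, 0, 0, 0, 0.94, 0.36, 0, 1, 0, 0, 0, 0.94, 0.36, 0, 1, 0, 0, 0, 0.94, 0.36, 0, 1, 0, 0, 0, 0.94, 0.36, 0, 1, 0, 0, 0, 0.94, 0.36, 0, 1, 0, 0, 0, 0.94, 0.36, 0, 1]}}

```text
t: 3.6
tcp_pos: [0.398, 0.0009, 0.2011]
ee_rot: [[0.046, 0.999, -0.0], [0.999, -0.046, -0.0], [-0.0, -0.0, -1.0]]
contact_force: [0.3, -0.2, 1.0]
grip_width: -0.003
gripper_force: 0.0
```

Request:
{"api": "arm_command", "payload": {"increments": [0, 0, 0, 0, 0, 0.9, 1, 0, 0, 0, 0, 0, 0.9, 1, 0, 0, 0, 0, 0, 0.9, 1, 0, 0, 0, 0, 0, 0.9, 1, 0, 0, 0, 0, 0, 0.9, 1, 0, 0, 0, 0, 0, 0, 1]}}

```text
t: 4.35
tcp_pos: [0.3962, -0.0, 0.0649]
ee_rot: [[0.046, 0.999, -0.005], [0.999, -0.046, 0.0], [-0.0, -0.005, -1.0]]
contact_force: [0.4, -0.0, 0.1]
grip_width: -0.002
gripper_force: 0.0
```

```bash
python3 - <<'E'
from h import *
st();goal(-230,78,.062);goal(-150,78,.062)
E
```

```text
t 4.35 tcp [ 0.3962 -0.      0.0649] tester mm [-244.2   76.4] F tester [0.4 0. ] 0.1 w -0.1 grip 0.0 q [ -2.  14. 125.  -0.  41.   1.]
world [0.4105 0.0009 0.062 ] tool shift units [0.05 0.47 0.09] yawx 87.34 z [-0.005  0.    -1.   ]
world [ 0.4904 -0.0028  0.062 ] tool shift units [0.05 3.14 0.08] yawx 87.34 z [-0.005  0.    -1.   ]
```

Request:
{"api": "arm_command", "payload": {"increments": [0, 0, 0, 0, 0.4, 0, 1, 0, 0, 0, 0, 0.4, 0, 1, 0, 0, 0, 0, 0.3, 0, 1, 0, 0, 0, 0, 0.3, 0, 1, 0, 0, 0, 0, 0.3, 0, 1, 0, 0, 0, 0, 0.3, 0, 1, 0, 0, 0, 0, 0.3, 0, 1]}}

```text
t: 5.22
tcp_pos: [0.4673, -0.0034, 0.0662]
ee_rot: [[0.046, 0.999, -0.0], [0.999, -0.046, -0.0], [-0.0, -0.0, -1.0]]
contact_force: [-1.6, -0.6, 0.6]
grip_width: 0.001
gripper_force: 0.8
```

```bash
python3 - <<'E'
from h import *
st()
E
```

```text
t 5.22 tcp [ 0.4673 -0.0034  0.0662] tester mm [-173.1   76.3] F tester [-1.6 -0.7] 0.6 w 0.1 grip 0.8 q [ -2.  19. 116.  -0.  45.   1.]
```

In contact at about 1.6 N, the drawer's sliding friction. I'll push on slowly through the catch.

Request:
{"api": "arm_command", "payload": {"increments": [0, 0, 0, 0, 0.2, 0, 1, 0, 0, 0, 0, 0.2, 0, 1, 0, 0, 0, 0, 0.15, 0, 1, 0, 0, 0, 0, 0.1, 0, 1, 0, 0, 0, 0, 0, 0, 1]}}

```text
t: 5.85
tcp_pos: [0.4848, -0.0041, 0.0661]
ee_rot: [[0.046, 0.999, -0.004], [0.999, -0.046, -0.0], [-0.0, -0.004, -1.0]]
contact_force: [-5.0, -1.1, 2.5]
grip_width: -0.003
gripper_force: 2.5
```

Request:
{"api": "arm_command", "payload": {"increments": [0, 0, 0, 0, 0.1, 0, 1, 0, 0, 0, 0, 0.1, 0, 1]}}

```text
t: 6.1
tcp_pos: [0.4887, -0.0043, 0.066]
ee_rot: [[0.046, 0.999, -0.008], [0.999, -0.046, 0.0], [-0.0, -0.008, -1.0]]
contact_force: [-6.2, -0.5, 3.7]
grip_width: -0.002
gripper_force: 3.0
```

Request:
{"api": "arm_command", "payload": {"increments": [0, 0, 0, 0, 0.1, 0, 1]}}

```text
t: 6.22
tcp_pos: [0.4942, -0.0046, 0.066]
ee_rot: [[0.046, 0.999, -0.002], [0.999, -0.046, -0.0], [-0.0, -0.002, -1.0]]
contact_force: [-2.5, -0.1, -0.1]
grip_width: 0.005
gripper_force: 0.7
```

```bash
python3 - <<'E'
from h import *
st()
E
```

```text
t 6.22 tcp [ 0.4942 -0.0046  0.066 ] tester mm [-146.1   76.4] F tester [-2.5 -0.2] -0.1 w 0.4 grip 0.7 q [ -2.  21. 113.  -0.  46.   1.]
```

Request:
{"api": "arm_command", "payload": {"increments": [0, 0, 0, 0, 0.1, 0, 1]}}

```text
t: 6.35
tcp_pos: [0.496, -0.0046, 0.066]
ee_rot: [[0.046, 0.999, -0.006], [0.999, -0.046, 0.0], [-0.0, -0.006, -1.0]]
contact_force: [-11.7, -0.9, 8.7]
grip_width: 0.002
gripper_force: 5.8
```

Request:
{"api": "arm_command", "payload": {"increments": [0, 0, 0, 0, 0.1, 0, 1, 0, 0, 0, 0, 0, 0, 1]}}

```text
t: 6.6
tcp_pos: [0.496, -0.0046, 0.066]
ee_rot: [[0.046, 0.999, -0.012], [0.999, -0.046, 0.0], [-0.0, -0.012, -1.0]]
contact_force: [-15.1, -0.0, 11.2]
grip_width: -0.001
gripper_force: 7.4
```

```bash
python3 - <<'E'
from h import *
st()
E
```

```text
t 6.6 tcp [ 0.496  -0.0046  0.066 ] tester mm [-144.3   76.5] F tester [-15.1  -0.7] 11.2 w -0.1 grip 7.4 q [ -2.  21. 112.   0.  47.   1.]
```

The force rose to 15 N with no further motion, so the drawer is home. Backing off and rising.

Request:
{"api": "arm_command", "payload": {"increments": [0, 0, 0, 0, -0.4, 0, 1, 0, 0, 0, 0, -0.6, 0, 1, 0, 0, 0, 0, -0.5, -0.5, 1, 0, 0, 0, 0, 0, -1, 1, 0, 0, 0, 0, 0, -1, 1, 0, 0, 0, -0.3, 0, -1, 0, 0, 0, 0, -0.9, 0.3, -1, 0, 0, 0, 0, -0.9, 0.8, -1, 0, 0, 0, 0, -0.9, 0.8, 0, 0, 0, 0, 0, -0.9, 0.8, 0, 0]}}

```text
t: 7.85
tcp_pos: [0.5338, -0.1245, 0.2323]
ee_rot: [[0.046, 0.999, 0.004], [0.999, -0.046, -0.001], [-0.001, 0.004, -1.0]]
contact_force: [1.3, 0.6, 0.7]
grip_width: 0.499
gripper_force: 0.0
```

```bash
python3 - <<'E'
from h import *
st();goal(-40,-80,.24);goal(10,-80,.24)
snap('wrist','w1');snap('top','top2');snap('scene','sc2')
a=np.hstack([cv2.imread('pics/top2.png')[110:260,215:375],cv2.imread('pics/sc2.png')[150:300,100:260]])
cv2.imwrite('pics/m2.png',cv2.resize(a,None,fx=2.5,fy=2.5))
E
```

```text
t 7.85 tcp [ 0.5338 -0.1245  0.2323] tester mm [-101.   -41.5] F tester [1.3 0.6] 0.7 w 42.4 grip 0.0 q [-14.  16.  93.   0.  71. -12.]
world [ 0.5929 -0.1657  0.24  ] tool shift units [-1.28  2.03 -0.25] yawx 87.34 z [ 0.004 -0.001 -1.   ]
world [ 0.6429 -0.1681  0.24  ] tool shift units [-1.28  3.7  -0.24] yawx 87.34 z [ 0.004 -0.001 -1.   ]
```

View pics/m2.png

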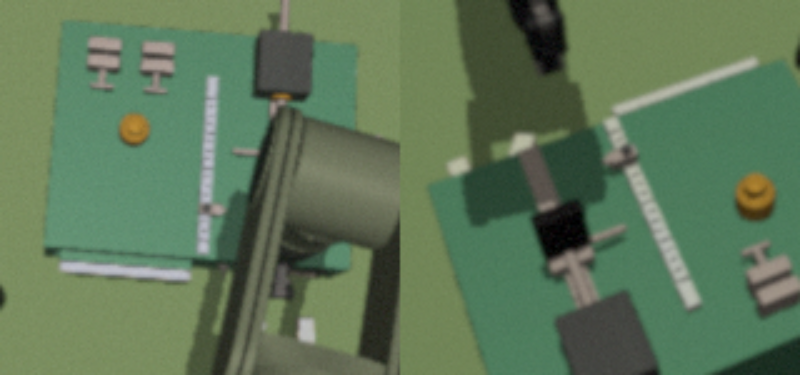

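View pics/w1.png

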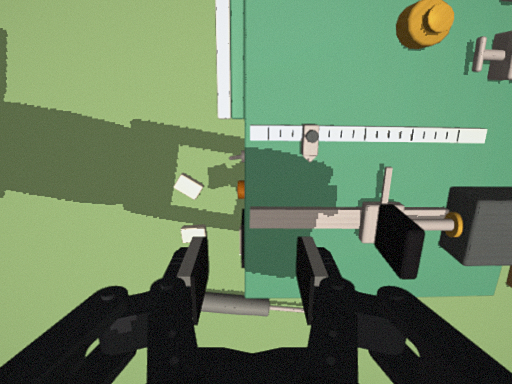

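Picture 1 shows the drawer home, with only the lip standing out. The wrist view has the rider at about (311,150), the pointer tip near (387,168) and the paddle at (400,240). I'll enlarge the tips.

```bash
python3 - <<'E'
from h import *
crop('w1',290,115,430,290,3.4,'c3')
E
```

```text
(no output)
```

View pics/c3.png

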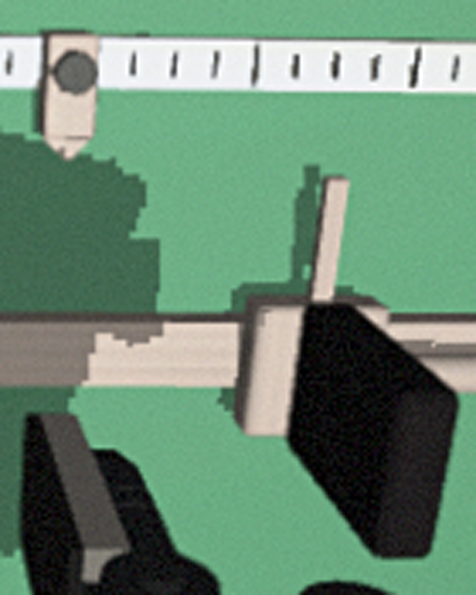

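The crop shows the nose tip at (68,158), the pointer tip middle at (337,178) and the paddle's top face centred near (417,475).

```bash
python3 - <<'E'
from h import *
for n,u,v,z in[('nose',68,158,.118),('ptr',337,178,.118),('padtop',417,475,.176)]:
  u,v=u/3.4+290,v/3.4+115;p=atz('w1',u,v,z);print(n,p.round(4),((p[:2]-T)@RT*1e3).round(1),dep('w1',u,v).round(4))
E
```

```text
nose [ 0.5813 -0.1065  0.118 ] [-54.4 -21.3] [ 0.5844 -0.1105  0.1006]
ptr [ 0.6469 -0.1143  0.118 ] [ 11.5 -26.1] [ 0.6469 -0.1143  0.1179]
padtop [ 0.644 -0.163  0.176] [ 10.9 -74.9] [ 0.6443 -0.1633  0.1755]
```

Request:
{"api": "arm_command", "payload": {"increments": [0, 0, 0, -0.3, 0.75, 0, 0, 0, 0, 0, -0.3, 0.75, 0, 0, 0, 0, 0, -0.3, 0.75, 0, 0, 0, 0, 0, -0.2, 0.75, 0, 0, 0, 0, 0, -0.05, 0.7, 0, 0, 0, 0, 0, 0, 0, 0, 0]}}

```text
t: 8.75
tcp_pos: [0.6418, -0.1622, 0.2308]
ee_rot: [[0.045, 0.999, 0.0], [0.999, -0.045, 0.0], [0.0, 0.0, -1.0]]
contact_force: [0.4, -1.0, -0.0]
grip_width: 0.497
gripper_force: 0.0
```

```bash
python3 - <<'E'
from h import *
st();goal(10.7,-76,.137)
E
```

```text
t 8.75 tcp [ 0.6418 -0.1622  0.2308] tester mm [  8.7 -74.1] F tester [ 0.4 -1. ] -0.0 w 42.3 grip 0.0 q [-15.  26.  77.   0.  77. -13.]
world [ 0.6437 -0.1641  0.137 ] tool shift units [-0.06  0.07  3.13] yawx 87.4 z [ 0.  0. -1.]
```

Request:
{"api": "arm_command", "payload": {"increments": [0, 0, 0, -0.06, 0.07, 0.6, 0, 0, 0, 0, 0, 0, 0.6, 0, 0, 0, 0, 0, 0, 0.6, 0, 0, 0, 0, 0, 0, 0.6, 0, 0, 0, 0, 0, 0, 0.45, 0, 0, 0, 0, 0, 0, 0.28, 0, 0, 0, 0, 0, 0, 0, 0]}}

```text
t: 9.62
tcp_pos: [0.6427, -0.1648, 0.1368]
ee_rot: [[0.046, 0.999, -0.001], [0.999, -0.046, 0.0], [0.0, -0.001, -1.0]]
contact_force: [-0.5, 0.2, -0.1]
grip_width: 0.498
gripper_force: 0.0
```

Request:
{"api": "arm_command", "payload": {"increments": [0, 0, 0, 0, 0, 0, 1, 0, 0, 0, 0, 0, 0, 1, 0, 0, 0, 0, 0, 0, 1, 0, 0, 0, 0, 0, 0, 1, 0, 0, 0, 0, 0, 0, 1], "squeeze": 60}}

```text
t: 10.25
tcp_pos: [0.6442, -0.165, 0.1384]
ee_rot: [[0.047, 0.999, 0.003], [0.999, -0.047, -0.001], [-0.0, 0.003, -1.0]]
contact_force: [4.4, -0.2, 3.9]
grip_width: 0.156
gripper_force: 60.6
```

```bash
python3 - <<'E'
from h import *
st()
E
```

```text
t 10.25 tcp [ 0.6442 -0.165   0.1384] tester mm [ 11.1 -76.9] F tester [ 4.4 -0. ] 3.9 w 13.3 grip 60.6 q [-15.  30.  85.   0.  65. -13.]
```

Request:
{"api": "arm_command", "payload": {"increments": [0, 0, 0, 0, -0.1, 0, 1, 0, 0, 0, 0, -0.2, 0, 1, 0, 0, 0, 0, -0.25, 0, 1, 0, 0, 0, 0, -0.3, 0, 1, 0, 0, 0, 0, -0.3, 0, 1, 0, 0, 0, 0, -0.3, 0, 1, 0, 0, 0, 0, -0.3, 0, 1, 0, 0, 0, 0, -0.25, 0, 1, 0, 0, 0, 0, -0.1, 0, 1, 0, 0, 0, 0, 0, 0, 1]}}

```text
t: 11.5
tcp_pos: [0.5823, -0.1618, 0.1384]
ee_rot: [[0.047, 0.999, 0.005], [0.999, -0.047, -0.0], [0.0, 0.005, -1.0]]
contact_force: [10.2, 1.9, 3.4]
grip_width: 0.157
gripper_force: 60.3
```

```bash
python3 - <<'E'
from h import *
st();snap('wrist','w2');snap('scene','sc3')
a=cv2.imread('pics/w2.png');b=cv2.imread('pics/sc3.png')[170:270,130:260]
cv2.imwrite('pics/w2b.png',np.vstack([cv2.resize(a[0:170],(768,255)),cv2.resize(b,(400,308))[:, :].repeat(1,0) if 0 else cv2.copyMakeBorder(cv2.resize(b,(430,331)),0,0,0,338,cv2.BORDER_CONSTANT)]))
E
```

```text
t 11.5 tcp [ 0.5823 -0.1618  0.1384] tester mm [-50.8 -76.5] F tester [10.1  2.3] 3.4 w 13.3 grip 60.3 q [-17.  25.  94.   0.  61. -14.]
```

View pics/w2b.png

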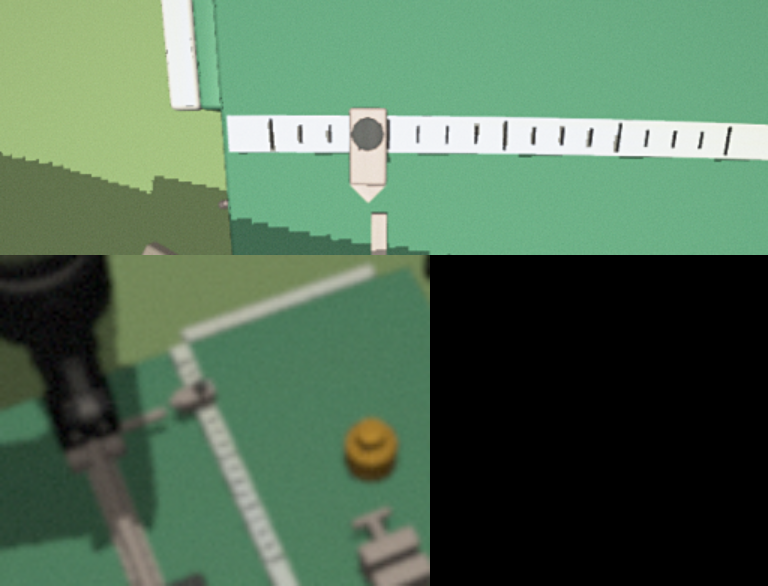

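The nose tip is at (367.5,202) and the pointer tip middle at (378.5,213), at 1.5x scale. The pointer still has a few mm to go.

```bash
python3 - <<'E'
from h import *
L=[]
for u,v in[(367.5,202),(378.5,213)]:
  p=atz('w2',u/1.5,v/1.5,.118);L.append((p[:2]-T)@RT*1e3);print(p.round(4),L[-1].round(2))
print((L[1]-L[0]).round(2))
E
cat > /dev/null
```

```text
[ 0.5804 -0.1069  0.118 ] [-55.23 -21.8 ]
[ 0.5839 -0.1108  0.118 ] [-51.55 -25.5 ]
[ 3.68 -3.7 ]
```

Request:
{"api": "arm_command", "payload": {"increments": [0, 0, 0, 0, -0.05, 0, 1, 0, 0, 0, 0, -0.05, 0, 1, 0, 0, 0, 0, 0, 0, 1]}}

```text
t: 11.98
tcp_pos: [0.5796, -0.1616, 0.1384]
ee_rot: [[0.047, 0.999, 0.006], [0.999, -0.047, -0.0], [0.0, 0.006, -1.0]]
contact_force: [10.2, 0.4, 4.0]
grip_width: 0.158
gripper_force: 60.3
```

Request:
{"api": "arm_command", "payload": {"increments": [0, 0, 0, 0, -0.033, 0, 1, 0, 0, 0, 0, 0, 0, 1, 0, 0, 0, 0, 0, 0, 1]}}

```text
t: 12.35
tcp_pos: [0.5787, -0.1616, 0.1384]
ee_rot: [[0.047, 0.999, 0.006], [0.999, -0.047, -0.0], [0.0, 0.006, -1.0]]
contact_force: [9.3, 1.7, 3.7]
grip_width: 0.153
gripper_force: 60.3
```

```bash
python3 - <<'E'
from h import *
st();snap('wrist','w3');crop('w3',200,60,300,170,5,'c4')
E
```

```text
t 12.35 tcp [ 0.5787 -0.1616  0.1384] tester mm [-54.4 -76.5] F tester [9.2 2.1] 3.7 w 13.0 grip 60.3 q [-17.  24.  94.   0.  61. -14.]
```

View pics/c4.png

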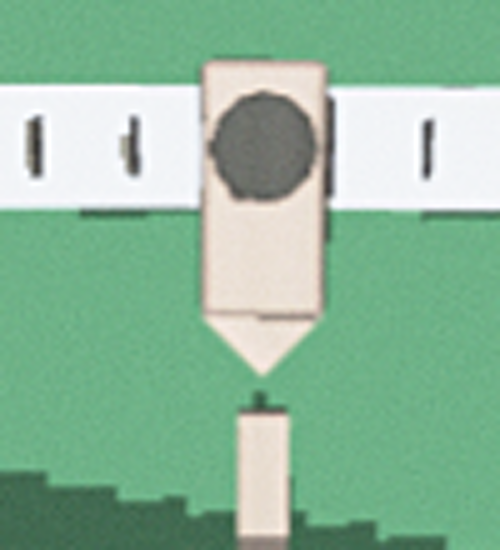

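The nose tip (crop x 262) and the pointer middle (x 264) line up to about 0.2 mm. The grip holds at 60 N.

```bash
python3 -c "
from h import *
st();print(job.hand_in())"
```

```text
t 12.4 tcp [ 0.5787 -0.1616  0.1384] tester mm [-54.4 -76.5] F tester [9.  2.9] 2.9 w 13.0 grip 60.3 q [-17.  24.  94.   0.  61. -14.]
the job is handed in; nothing more can be done
None
```

The drawer is shut in its catch, and the slide is held against its spring with the pointer about 0.2 mm from the index tip by the last wrist picture; the job was handed in at 12.4 s, with no verdict returned.

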